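Aim the marking laser of a shoe-repair bench

ROBOT

A 6-joint arm with a two-finger parallel gripper is mounted at the origin on a cart in front of the work surface, level with it; the furniture and walls round the work are solid. World frame = base frame: x ahead of the robot, y to its left, z up, the work surface at z = 0. Lengths are in m, angles in rad, forces in N, time in s.
With the tool pointing down it reaches from about 0.325 to 0.925 m from the base axis. Payload 3.1 kg.
Tool frame: the origin (TCP) lies at the very end of the fingers, on their centre line; the grasp point (between the pads) lies 19 mm behind it; z points along the fingers, y is the line along which they close (so a half turn about z gives the same grasp; the last joint's range is limited). The gripper opens to 85 mm and grips with 20 to 120 N. Pads are 22 mm wide; open, the fingers measure 114 mm over their backs; the gripper's body (76 mm by 85 mm) begins 54 mm behind the grasp point. The pads swing forward as they close: fully open they stand 13 mm farther back than shut.
Start: joints at [-1.306, 0.217, 1.613, -0, 1.311, -0.112], TCP at [0.23, -0.581, 0.231] pointing down, gripper open.
Joint ranges: [-2.75, 2.75], [-0.78, 2.1], [0.31, 2.55], [-1.13, 4.27], [0.13, 2.63], [-2.58, 2.58]. Speed limits (rad/s): [2.79, 2.79, 3.14, 3.14, 3.14, 3.14].

INTERFACE

Orientations are given as a unit quaternion [x, y, z, w].
In Python, from station import env gives the robot as it stands. Calls block until the motion is done:
- env.move_ptp(position, orientation): joint-space move of the TCP to a pose.
- env.move_l(position, rotation=None, speed=0.15): straight line of the TCP; rotation=None keeps the orientation; speed is the mean speed in m/s.
- env.set_joints(angles): joint-space move.
- env.gripper_to(opening): finger opening in m; the grip force is fixed at half the most; returns when the fingers have stopped.
- env.wait(seconds).
- env.inverse_kinematics(position, orientation): joint angles nearest the present ones, or None.
- env.read_state(): the state.
- env.camera(name): name is "scene" or "top" or "wrist"; returns the picture (384x512x3 uint8, red, green, blue); there is no depth.
- env.get_calibration(name): a dict with "vertical_fov" (degrees; the focal length in pixels is half the picture's height over the tangent of half this angle, whatever the lens; pixels are square), "cx", "cy" (the principal point, pixels), "extrinsics" (4x4, takes a point from camera to world coordinates). Camera axes: x right, y down, z forward; pixel columns grow to the right and rows downward; lengths in m; the calibration is good to about 2 mm. A picture is of the moment at which its call begins: read the wrist's pose just before it. get_calibration takes no time and is no camera call; for the wrist camera it gives the pose at the moment of the call.
A pose or a line that the arm cannot do raises env.Unreachable and nothing moves.
- env.hand_in(): hands the job in; it is judged then, once.
The state is a dict: "time_s": time; "joint_positions": joint angles; "joint_velocities": joint speeds; "joint_torque": joint torques, N m; "tool_pos": TCP position; "ee_rot": TCP orientation; "wrist_force": force on the tool from outside, world axes, zero at the start; "moment": the same for the moment, N m; "opening": finger opening in m; "grip_force": force on a finger pad.
Only numpy, scipy, OpenCV 4.12 (cv2) and the standard library are available. Lean on these libraries where they do the work, as an engineer would, in place of code of your own. Each camera call takes 0.05 s, during which the arm holds its last target. There are 200 camera calls.

TASK

The marking laser has been knocked out of aim. Push the loose grey setting plate home into the corner of the two steel fences, flush against both, then turn the two lever screws on top of the green steering head until the red spot lies wholly inside the ring marked on the plate. Leave the plate home, and do not disturb the rubber heel, the polish tin or the nippers.

Things in the scene. Friction and masses are not known exactly. Their poses are not given: they have to be found in the camera images.
- marking_board: Wooden board 306 (x) x 176 (y) mm, fixed. Origin: centre of its underside, on the table (z up). Its top is 20 mm above the table. Two steel fence strips 18 mm high stand on it: one along its y, inner (-x) face at x -15 mm, from y -32 to +58; one along its x, inner (-y) face at y +70, from x -130 to -25. The plate is pushed toward +x and +y into this corner.
- setting_plate: Loose grey anodised aluminium plate 90 (x) x 100 (y) x 12 mm, about 0.3 kg, lying on the marking board. Origin: centre of its underside. Home = its +x edge flush on one fence and its +y edge on the other: origin at (-60, +20) mm in the board's frame, axes parallel to the board's. It starts up to 35 mm short of each fence, slightly turned.
- ring_mark (a point): Centre of the black ring (inside diameter 14 mm, white inside, four black centre lines round it) on top of the setting plate: the middle of the plate's upper face, 12.5 mm above its origin.
- steering_head: Green cast head, fixed on the board beyond the x fence; foot 92 x 88 mm. Origin: underside of the foot on the laser's axis; -x looks to the plate. The laser shines straight up to a tilting mirror in a turret, which throws the spot onto the plate 163 mm from that axis with both levers at 0. The lever screws on top are its highest parts.
- laser_spot (a point): Centre of the red spot, 7 mm diameter, level with the plate's top face. It moves only with the levers: +1 rad of yellow_lever swings it 0.0833 rad clockwise from above round the laser's axis (about 13.6 mm toward steering_head's +y); +1 rad of blue_lever throws it 11.5 mm farther from that axis (toward -x). Both linear.
- yellow_lever (a joint): Angle of the lever screw with the yellow ball (pinion that turns the turret), rad, + = counterclockwise from above, range -1.25 to 1.25. At 0 the lever points along steering_head's -x, turned 0.17 rad toward +y. Stiff: about 1.5 N sideways at the ball turns it, and it stays where it is left.
- blue_lever (a joint): Angle of the lever screw with the blue ball (tilts the mirror; it rides on the turret), rad, + = counterclockwise from above, range -1.25 to 1.25. At 0 the lever points along the turret's -x (steering_head's -x within 0.1 rad), turned 0.52 rad toward -y. Stiffness as the yellow one.
- yellow_lever_axis (a point): Point on the vertical axis of the yellow lever at the height of its ball's centre (186 mm above the foot's underside). The lever is a level 8 mm bar from a knurled hub of 28 mm diameter; the ball's centre is 60 mm from the axis. Nothing on the head stands higher than the hubs' tops, 11 mm above this point.
- blue_lever_axis (a point): The same point on the axis of the blue lever, same sizes and height.
- yellow_lever_ball (a point): Centre of the yellow ball, 24 mm diameter, at the end of its lever.
- blue_lever_ball (a point): Centre of the blue ball, 24 mm diameter, at the end of its lever.
- rubber_heel: Black rubber heel lift 64 x 66 x 12 mm lying on the table beside the board. Bystander.
- tin_polish: Round open tin of brown polish, 64 mm diameter, 15 mm high, on the table. Bystander.
- nippers: Steel nippers 57 x 194 x 12 mm lying on the table. Bystander.

How it is judged:
On the way, in this order (a step that is already met when the one before it is completed fails the run):
1. the setting plate lies home, flush against both fences (x of setting_plate in the frame of marking_board between -0.062 and -0.058 m and y of setting_plate in the frame of marking_board between 0.018 and 0.022 m and z of setting_plate in the frame of marking_board below 0.023 m and angle between the x axis of setting_plate and the x axis of marking_board, either way round below 0.03 rad), for 0.2 s.
2. the red spot lies inside the ring, the plate still home (all of step 1 and horizontal distance between laser_spot and ring_mark below 0.0035 m), for 0.2 s.
At the end, for the whole second after the job is handed in: Setting plate flat on the board, within 2 mm of home against both fences and square to 0.03 rad; spot centre within 3.5 mm of the ring's centre (spot wholly inside the ring); plate and levers at rest (all of step 2 and linear speed of setting_plate below 0.01 m/s and velocity of joint yellow_lever between -0.02 and 0.02 rad/s and velocity of joint blue_lever between -0.02 and 0.02 rad/s); the robot touches nothing.
It fails at once if the rubber heel is moved more than 15 mm (distance of rubber_heel from where it was at the start of the episode above 0.015 m).
It fails at once if the polish tin is moved more than 15 mm (distance of tin_polish from where it was at the start of the episode above 0.015 m).
It fails at once if the nippers is moved more than 15 mm (distance of nippers from where it was at the start of the episode above 0.015 m).
It also fails if it takes over 72 s, if anything falls off the work surface, if the arm or the gripper's body presses on something with over 40 N, if the wrist force passes 120 N, or if a joint passes its speed limit or range.

## Working session

There is one attempt and no reset: what is moved stays moved. The work goes in short steps, each a Python script; the robot and the scene stay as the last script left them, time stands still between calls to the robot, and variables do not carry over. Pictures are saved under pics/ and viewed, at most 10 in all, crops included, and the job is handed in when it is done.

```bash
ls; mkdir -p pics; python3 - <<'E'
from station import env
import cv2, numpy as np
for n in ("top","scene"):
    im=env.camera(n); cv2.imwrite(f"pics/{n}0.png",cv2.cvtColor(im,cv2.COLOR_RGB2BGR))
    c=env.get_calibration(n); print(n,c["vertical_fov"],c["cx"],c["cy"],np.round(c["extrinsics"],4).tolist())
print(env.read_state())
E
```

```text
pics
top 54.7072565137992 253.83634614967798 188.52206064274037 [[0.0079, -0.9993, 0.0374, 0.56], [-1.0, -0.0079, -0.0002, 0.0195], [0.0005, -0.0374, -0.9993, 0.9943], [0.0, 0.0, 0.0, 1.0]]
scene 47.60222912613263 253.06374006256877 187.6982761075742 [[-0.8192, -0.3027, 0.4871, 0.153], [-0.5732, 0.4581, -0.6794, 0.6341], [-0.0174, -0.8358, -0.5488, 0.6666], [0.0, 0.0, 0.0, 1.0]]
{'time_s': 0.1, 'joint_positions': array([-1.30620561e+00,  2.17739206e-01,  1.61482784e+00, -1.45505461e-06,
        1.31132476e+00, -1.12215006e-01]), 'joint_velocities': array([ 0.00078179, -0.00081614, -0.00215195, -0.00057115, -0.00074208,
       -0.00181742]), 'joint_torque': array([-1.80899792e-04, -3.98074365e+01, -3.04970634e+01, -1.19579186e-04,
        4.20950353e-03, -5.37597870e-06]), 'tool_pos': array([ 0.22977913, -0.5804011 ,  0.23003306]), 'ee_rot': array([ 9.82303932e-01,  1.87290319e-01, -8.81999880e-05, -1.14618827e-03]), 'wrist_force': array([-0.38680542, -0.43862729, -0.00320574]), 'moment': array([-0.03462957,  0.03028539,  0.00584341]), 'grip_force': 0.0, 'opening': 0.08518099349199318}
```

View pics/top0.png

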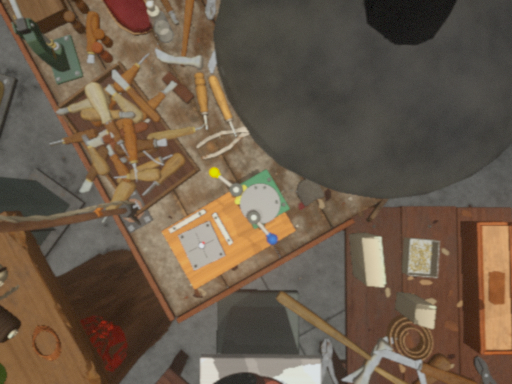

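View pics/scene0.png

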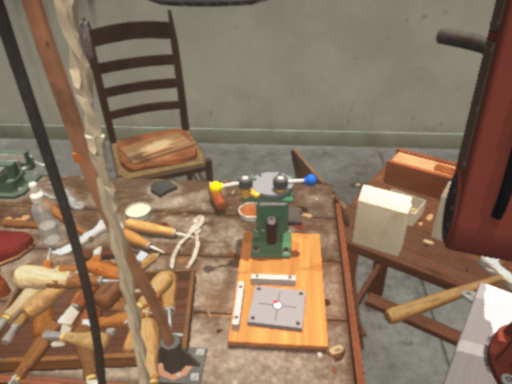

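The top view shows the board with its visible corners near (163,232), (193,288) and (295,230). The yellow ball is at (215,172) with its axis at (237,188), and the blue ball is at (272,239) with its axis at (253,216). The scene view agrees: the ring is near (277,303). Next I'll get rough positions and take a closer wrist view.

```bash
cat > h.py <<'E'
from station import env
import cv2, numpy as np
from scipy.spatial.transform import Rotation as R
def ray(n,uv,z,cal=None):
    c=cal or env.get_calibration(n); f=192/np.tan(np.radians(c["vertical_fov"]/2)); T=np.array(c["extrinsics"])
    uv=np.atleast_2d(np.asarray(uv,float)); d=np.c_[(uv[:,0]-c["cx"])/f,(uv[:,1]-c["cy"])/f,np.ones(len(uv))]@T[:3,:3].T
    o=T[:3,3]; return o+d*((z-o[2])/d[:,2])[:,None]
def down(yaw): # tool z down, tool x axis at angle yaw in world
    return (R.from_euler('z',yaw)*R.from_euler('x',np.pi)).as_quat()
def save(im,name): cv2.imwrite(f"pics/{name}.png",cv2.cvtColor(im,cv2.COLOR_RGB2BGR))
E
python3 - <<'E'
from h import *
np.set_printoptions(precision=4,suppress=True)
print(ray("top",[(163,232),(193,288),(295,230)],.02))
print(ray("top",[(202,246)],.032)); print(ray("top",[(215,172),(237,188),(272,239),(253,216)],.206))
s=env.read_state(); T=np.eye(4);T[:3,:3]=R.from_quat(s["ee_rot"]).as_matrix();T[:3,3]=s["tool_pos"]
c=env.get_calibration("wrist");print(np.linalg.inv(T)@c["extrinsics"],c["vertical_fov"])
E
```

```text
[[ 0.4807  0.2559  0.02  ]
 [ 0.3363  0.1754  0.02  ]
 [ 0.4887 -0.0893  0.02  ]]
[[0.4465 0.1518 0.032 ]]
[[ 0.624   0.1023  0.206 ]
 [ 0.5903  0.0551  0.206 ]
 [ 0.4829 -0.0199  0.206 ]
 [ 0.5312  0.0206  0.206 ]]
[[-0.0002 -0.9544 -0.2987  0.0774]
 [ 1.     -0.0005  0.0007  0.0008]
 [-0.0009 -0.2987  0.9544 -0.1428]
 [ 0.      0.      0.      1.    ]] 59.28196278864287
```

```bash
python3 - <<'E'
from h import *
q=down(np.radians(30))
env.move_ptp([.2,-.38,.33],q); env.move_ptp([.40,.065,.31],q); env.wait(.3)
c=env.get_calibration("wrist"); im=env.camera("wrist"); save(im,"w1"); import pickle; pickle.dump((c,im),open("w1.pkl","wb"))
s=env.read_state(); print(s["time_s"],s["tool_pos"],s["joint_positions"])
E
```

```text
3.125 [0.40007746 0.06460627 0.31003483] [-1.34819976e-02 -3.39485610e-01  1.99509903e+00 -1.95254059e-05
  1.48589412e+00  1.03464214e+00]
```

View pics/w1.png

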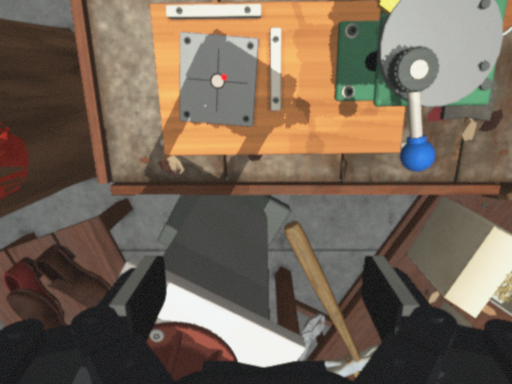

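The wrist view shows the ring at (218,80) with the red spot touching it at about (222,77). The plate covers (180..258, 33..126), and the fences are at (213,11) and (276,68). The blue hub is at (417,70) and its ball at (418,154). Now I'll measure these with masks.

```bash
cat >> h.py <<'E'
def rects(mask,amin):
    cs,_=cv2.findContours(mask.astype(np.uint8),cv2.RETR_EXTERNAL,cv2.CHAIN_APPROX_NONE)
    return [c for c in cs if cv2.contourArea(c)>amin]
E
python3 - <<'E'
from h import *; import pickle
np.set_printoptions(precision=4,suppress=True)
c,im=pickle.load(open("w1.pkl","rb"))
hsv=cv2.cvtColor(im,cv2.COLOR_RGB2HSV); roi=np.zeros(im.shape[:2],bool); roi[:160,150:300]=1
H,S,V=hsv[...,0].astype(int),hsv[...,1].astype(int),hsv[...,2].astype(int)
print("px",[hsv[p].tolist() for p in [(11,200),(68,276),(60,200),(100,240),(11,290),(80,226),(154,418)]])
fen=(S<70)&(V>170)&roi; 
for k in rects(fen,200):
    P=ray("",k[:,0],.038,c); r=cv2.minAreaRect(P[:,:2].astype(np.float32)); print("fence",r, "\n",cv2.boxPoints(r))
pl=(S<70)&(V<150)&roi&(V>75)
for k in rects(pl,1500):
    P=ray("",k[:,0],.032,c); r=cv2.minAreaRect(P[:,:2].astype(np.float32)); print("plate",r,"\n",cv2.boxPoints(r), cv2.boundingRect(k))
red=((H<8)|(H>172))&(S>140)&(V>120)&roi
ys,xs=np.nonzero(red); print("red",len(xs),xs.mean(),ys.mean(), ray("",[(xs.mean(),ys.mean())],.032,c))
bl=(abs(H-112)<12)&(S>140)&(V>80); bl[:, :300]=0; bl[200:]=0
k=max(rects(bl,50),key=cv2.contourArea); (u,v),r=cv2.minEnclosingCircle(k); print("ball",u,v,r,ray("",[(u,v)],.206,c),"hub",ray("",[(417,70)],.217,c))
big=cv2.resize(im[0:170,140:510],None,fx=2.1,fy=2.1,interpolation=cv2.INTER_CUBIC); save(big,"w1c")
E
```

```text
px [[25, 12, 243], [34, 7, 244], [45, 4, 121], [30, 6, 122], [16, 149, 240], [1, 70, 142], [107, 187, 219]]
fence ((0.4961927533149719, 0.14709587395191193), (0.018924281001091003, 0.03606656938791275), 24.699607849121094) 
 [[0.4801 0.1595]
 [0.4951 0.1268]
 [0.5123 0.1347]
 [0.4973 0.1674]]
fence ((0.4534473717212677, 0.2001560777425766), (0.026529477909207344, 0.06822243332862854), 89.47586822509766) 
 [[0.4192 0.1872]
 [0.4874 0.1866]
 [0.4877 0.2131]
 [0.4195 0.2137]]
fence ((0.49984046816825867, 0.10546733438968658), (0.07176882028579712, 0.011494278907775879), 30.75040054321289) 
 [[0.4661 0.0921]
 [0.4719 0.0822]
 [0.5336 0.1189]
 [0.5277 0.1288]]
fence ((0.5120709538459778, 0.19193845987319946), (0.011797742918133736, 0.10368355363607407), 29.932165145874023) 
 [[0.4811 0.2339]
 [0.5328 0.1441]
 [0.5431 0.15  ]
 [0.4913 0.2398]]
plate ((0.44931310415267944, 0.15391936898231506), (0.09891048073768616, 0.08870933949947357), 25.222196578979492) 
 [[0.3857 0.173 ]
 [0.4235 0.0927]
 [0.513  0.1349]
 [0.4752 0.2151]] (180, 35, 77, 91)
red 28 223.60714285714286 76.60714285714286 [[0.4567 0.15   0.032 ]]
ball 417.09259033203125 152.3148193359375 18.130197525024414 [[ 0.4857 -0.0181  0.206 ]] hub [[0.5284 0.0209 0.217 ]]
```

View pics/w1c.png

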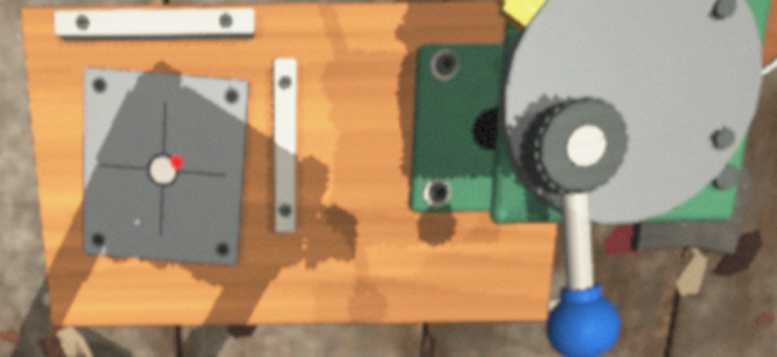

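```bash
cat >> h.py <<'E'
O=np.array([.4853,.0869]); YAW=np.radians(-60.0); ex=np.array([np.cos(YAW),np.sin(YAW)]); ey=np.array([-ex[1],ex[0]])
def W(x,y,z): return [*(O+x*ex+y*ey),z]
def B(p): d=np.asarray(p)[...,:2]-O; return np.stack([d@ex,d@ey],-1)
def F(): return np.array(env.read_state()["wrist_force"])
def push(p,d,dist,far,lim):
    """from board point p (x,y,z) along unit board dir d: go dist, then 1 mm steps to at most far until force > lim"""
    f0=F(); p=np.array(p,float); d=np.array(d,float); w=d[0]*ex+d[1]*ey
    env.move_l(W(*(p+np.r_[d*dist,0])),speed=.05); s=dist
    while True:
        f=-(F()-f0)[:2]@w
        if f>lim or s>=far: break
        s+=.001; env.move_l(W(*(p+np.r_[d*s,0])),speed=.03)
    print("stop at",s,"force",round(f,1),"tcp",B(env.read_state()["tool_pos"]),"t",env.read_state()["time_s"])
E
python3 - <<'E'
from h import *
q=down(np.radians(30)); q2=down(np.radians(120)); z=.0215
env.gripper_to(.04)
env.move_ptp(W(-.074,-.081,.12),q); env.move_l(W(-.074,-.081,z)); push((-.074,-.081,z),(0,1),.036,.045,8)
env.move_l(W(-.074,-.07,z)); env.move_l(W(-.074,-.07,.12))
env.move_ptp(W(-.152,.018,.12),q2); env.move_l(W(-.152,.018,z)); push((-.152,.018,z),(1,0),.031,.042,8)
env.move_l(W(-.14,.018,z)); env.move_l(W(-.14,.018,.14))
env.move_l(W(-.1,0,.31)); env.move_ptp(W(0,0,.31),q); env.wait(.2)
c=env.get_calibration("wrist"); im=env.camera("wrist"); save(im,"w2"); import pickle; pickle.dump((c,im),open("w2.pkl","wb"))
print(env.read_state()["time_s"])
E
```

```text
stop at 0.041 force 8.3 tcp [-0.07419467 -0.04216151] t 7.3667
stop at 0.037000000000000005 force 8.5 tcp [-0.11674991  0.01757492] t 12.8167
16.8833
```

View pics/w2.png

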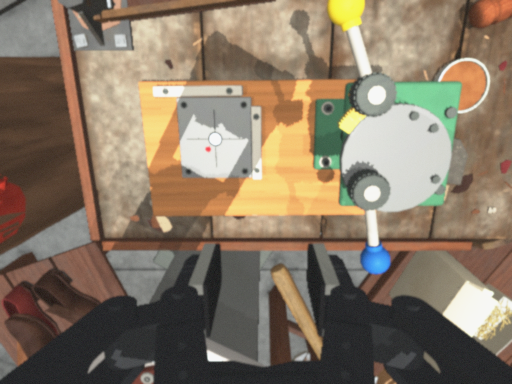

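The plate now looks seated against both fences. The ring is at (215,139) and the spot at (208,149). The yellow ball is at (346,10) with its hub at (376,95), and the blue ball is at (375,259) with its hub at (372,188).

```bash
cat >> h.py <<'E'
def look(c,im):
    hsv=cv2.cvtColor(im,cv2.COLOR_RGB2HSV); H,S,V=[hsv[...,i].astype(int) for i in range(3)]
    T=np.linalg.inv(np.array(c["extrinsics"])); f=192/np.tan(np.radians(c["vertical_fov"]/2))
    p=T@np.r_[W(-.06,.02,.0325),1]; u,v=int(f*p[0]/p[2]+c["cx"]),int(f*p[1]/p[2]+c["cy"])
    roi=np.zeros(H.shape,bool); roi[max(0,v-38):v+38,max(0,u-32):u+32]=1
    red=((H<8)|(H>172))&(S>60)&(V>110)&roi; ys,xs=np.nonzero(red); w=S[ys,xs].astype(float)
    sp=B(ray("",[(w@xs/w.sum(),w@ys/w.sum())],.0325,c))[0]
    out={"spot":sp,"nred":len(xs)}
    for n,h in (("yellow",29),("blue",108)):
        m=(abs(H-h)<9)&(S>150)&(V>80); m[330:]=0; m[:,:280]=0
        ks=rects(m,60)
        out[n]=[(np.round(cv2.minEnclosingCircle(k)[0],1),round(cv2.minEnclosingCircle(k)[1],1),B(ray("",[cv2.minEnclosingCircle(k)[0]],.206,c))[0]) for k in ks]
    return out,hsv,(u,v)
E
python3 - <<'E'
from h import *; import pickle
np.set_printoptions(precision=4,suppress=True)
c,im=pickle.load(open("w2.pkl","rb"))
o,hsv,uv=look(c,im); print(o,uv)
print("hubs",B(ray("",[(377,95),(373,188)],.217,c)),"ring",B(ray("",[(215,139)],.0325,c)))
S,V=hsv[...,1].astype(int),hsv[...,2].astype(int); roi=np.zeros(S.shape,bool); u,v=uv; roi[v-60:v+60,u-50:u+38]=1
m=((S<60)&(V>60)&roi)
# plate corners from sub-boundaries: print extents of plate rows/cols
for r in (110,160,170): print(r,np.c_[V[r,170:272]].ravel()[::1].tolist()) if r==170 else None
for uvp in [(179,97),(250,96),(252,178),(180,178)]: print(B(ray("",[uvp],.032,c)))
save(cv2.resize(im[70:220,130:280],None,fx=4,fy=4,interpolation=cv2.INTER_CUBIC),"w2c")
E
```

```text
{'spot': array([-0.0691,  0.0065]), 'nred': 26, 'yellow': [(array([346. ,   9.9]), 20.5, array([0.0545, 0.127 ]))], 'blue': [(array([376. , 258.5]), 15.4, array([ 0.0923, -0.054 ]))]} (214, 137)
hubs [[0.0767 0.0738]
 [0.0803 0.0089]] ring [[-0.0595  0.0186]]
170 [167, 167, 165, 163, 165, 166, 165, 163, 165, 168, 161, 148, 128, 121, 121, 101, 81, 62, 51, 69, 102, 149, 182, 205, 214, 215, 215, 217, 219, 221, 229, 232, 234, 233, 233, 234, 233, 233, 233, 234, 234, 233, 234, 234, 235, 234, 234, 235, 235, 234, 234, 235, 234, 235, 234, 235, 234, 236, 235, 234, 229, 215, 176, 155, 151, 148, 150, 150, 150, 150, 147, 133, 104, 72, 59, 57, 70, 106, 135, 145, 146, 140, 176, 226, 207, 162, 141, 146, 163, 222, 245, 242, 243, 245, 245, 246, 246, 247, 247, 247, 247, 247]
[[-0.1005  0.0686]]
[[-0.0155  0.0698]]
[[-0.0141 -0.0314]]
[[-0.1067 -0.0315]]
```

View pics/w2c.png

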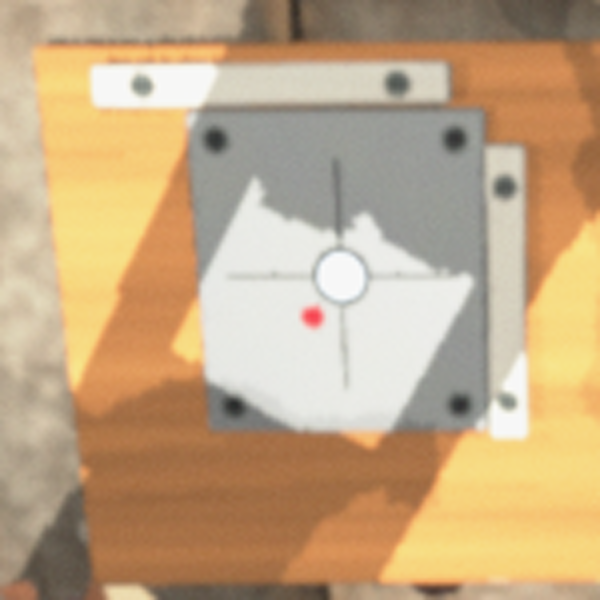

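The plate is flush on both fences, and the spot sits (-9.6, -12.1) mm from the ring in the board's frame. I'll straddle each ball loosely with the fingers and carry it along its arc.

```bash
cat >> h.py <<'E'
def turn(hub,th0,dth,inward,z=.190,r=.06):
    """straddle ball at board angle th0 about hub, carry it by dth, lift off"""
    hub=np.array(hub)
    def pose(t,zz): return W(*(hub+r*np.r_[np.cos(t),np.sin(t)]),zz), down(YAW+t+(np.pi if inward else 0))
    env.gripper_to(.05)
    p,q=pose(th0,.31); env.move_ptp(p,q); env.move_l(pose(th0,z)[0],speed=.15); env.gripper_to(.027)
    f0=F()
    n=int(np.ceil(abs(dth)/.2))
    for i in range(1,n+1):
        p,q=pose(th0+dth*i/n,z); env.move_l(p,q,speed=.06)
    print("force",F()-f0)
    env.gripper_to(.05); env.move_l(pose(th0+dth,.31)[0],speed=.2)
def snap(name):
    import pickle
    env.move_ptp(W(0,-.02,.31),down(np.radians(30))); env.wait(.2)
    c=env.get_calibration("wrist"); im=env.camera("wrist"); save(im,name); pickle.dump((c,im),open(name+".pkl","wb"))
    o=look(c,im)[0]; print(o, "t",env.read_state()["time_s"]); return o
E
python3 - <<'E'
from h import *
np.set_printoptions(precision=4,suppress=True)
turn((.078,.0745),np.radians(113),.825,False)
snap("w3")
E
```

```text
force [-0.3664 -0.3838 -0.5622]
{'spot': array([-0.0701,  0.0182]), 'nred': 42, 'yellow': [(array([297.6,  26.1]), 21.2, array([0.0235, 0.0975]))], 'blue': [(array([370.8, 233.9]), 15.9, array([ 0.0862, -0.052 ]))]} t 23.0667
```

```bash
python3 - <<'E'
from h import *
np.set_printoptions(precision=4,suppress=True)
turn((.0798,.0095),np.radians(276),-.91,True)
snap("w4")
E
```

```text
force [-0.442  -0.1075 -0.1743]
{'spot': array([-0.0593,  0.0184]), 'nred': 24, 'yellow': [(array([297.1,  25.3]), 21.3, array([0.0236, 0.0974]))], 'blue': [(array([310.6, 214. ]), 16.9, array([ 0.0379, -0.0357]))]} t 28.775
```

View pics/w4.png

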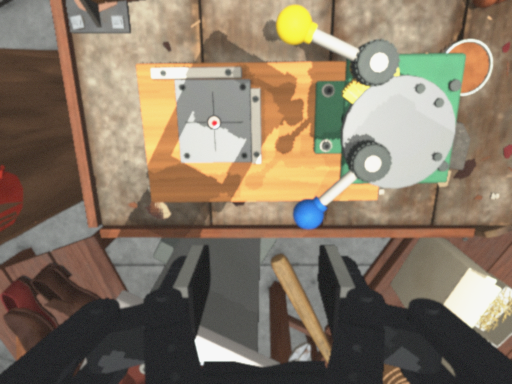

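The spot lies inside the ring at (214,122). I'll take one close look from lower down to confirm that and the plate's seating.

```bash
python3 - <<'E'
from h import *
env.move_l(W(-.075,-.06,.2)) ; env.wait(.2)
im=env.camera("wrist"); save(cv2.resize(im[0:250,100:420],None,fx=2.3,fy=2.3,interpolation=cv2.INTER_CUBIC),"w5"); print(env.read_state()["time_s"])
c=env.get_calibration("wrist"); save(im,"w5f")
E
```

```text
30.1
```

View pics/w5.png

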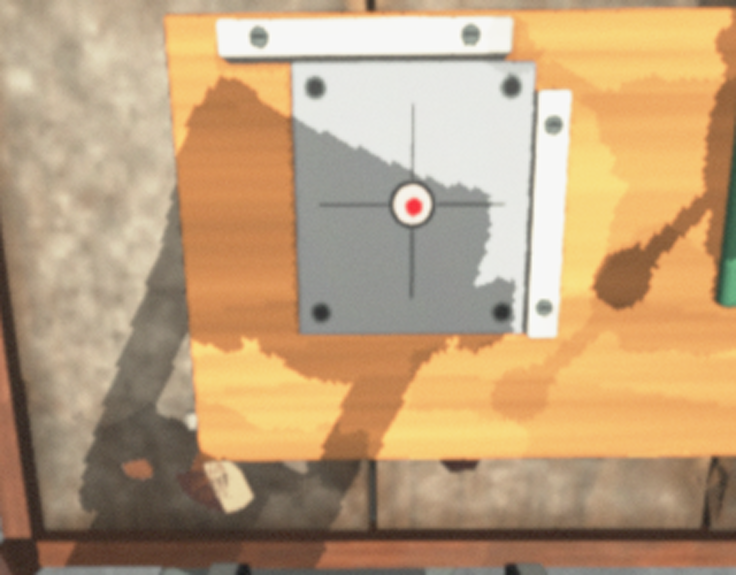

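The spot at (414,207) is within about 1 mm of the ring's centre at (412,204), and the plate is flush and square on both fences. The arm is clear, so I'll hand in.

```bash
python3 -c "
from h import *
print(env.hand_in())"
```

```text
the job is handed in; nothing more can be done
None
```

The job is handed in at about 30 s of the 72 s allowed: the last close-up showed the plate flush against both fences and the red spot about 1 mm from the ring's centre; the judge's result wasn't shown.

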